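Weigh down a glued strip with a running-bond wall of pressing blocks

TASK

On the gluing bed, loosen the clamp knob and draw the blue end stop well back, lay the three grey blocks end to end along the wooden strip as the first course, then push the stop up so that the course is closed tight against the fixed end, and turn the knob clockwise until it is tight. Only then lay all the brown blocks on top in running bond, each squarely bridging the joint of two blocks below, the second course before a third. Leave the clamp tight and do not disturb the hammer and the jar.

Things in the scene. Friction and masses are not known exactly. Their poses are not given: they have to be found in the camera images.
- bed: Gluing bed, fixed: stone slab 110 x 450 x 20 mm; origin on the bench, z up, y along the bed and the wall of blocks. On it at x = 0 a wooden strip 60 mm wide, top at z = 28 mm, from y = -150 (face of the fixed steel end block) to +120 mm: just three blocks. Block centres, all at x = 0: first course y -105, -15, 75, z 50; second y -60, 30, z 94; third y -15, z 138 mm.
- fixed_end (a point): Centre of the inner face of the fixed dark steel end block (30 mm thick, 74 mm wide, top at bed z = 60 mm); at bed y = -150 mm, z = 44 mm. The first course starts here; axes as the bed's.
- end_stop (a joint): Blue sliding stop at the bed's +y end, m, 0 to 0.075, growing to bed +y. Room between the end faces = 0.230 + value: 0.040 when closed up on three touching blocks. 74 mm wide, 90 long, top at bed z 58 mm; overhangs the strip. Loose it slides with 3 N and stays put; clamped it holds about 20 N. Can be slid by its knob. Pushing three blocks along takes about 10 N.
- stop_face (a point): Centre of the end stop's face that meets the blocks, at bed z = 45 mm; its axes are those of the bed.
- clamp_knob (a joint): Clamp knob on the end stop, rad: 0 = loose, grows clockwise seen from above (tightening); bites from 0.6, tight above 0.9, hard stop at 1.25. Needs about 0.25 N m, stays where it is left (springs back up to 0.1). Its upright axis is 45 mm behind the stop's face (to bed +y).
- knob_grip (a point): Centre of the knob's orange grip bar, 56 mm long, 14 thick, 30 tall (bed z 78 to 108, centre 93 mm), above a black disc of 42 mm diameter; turns with the knob; x axis along the bar, z up. At knob value 0 the bar lies along the bed's x axis.
- grey1: Grey stone pressing block, 90 x 44 x 44 mm (long axis = its own y; square section, so any of its long sides may be the bottom), about 0.45 kg, loose; origin at its centre (22 mm above what it lies on).
- grey2: Grey stone pressing block, 90 x 44 x 44 mm (long axis = its own y; square section, so any of its long sides may be the bottom), about 0.45 kg, loose; origin at its centre (22 mm above what it lies on).
- grey3: Grey stone pressing block, 90 x 44 x 44 mm (long axis = its own y; square section, so any of its long sides may be the bottom), about 0.45 kg, loose; origin at its centre (22 mm above what it lies on).
- brown1: Brown pressing block, 90 x 44 x 44 mm (long axis = its own y; square section, so any of its long sides may be the bottom), about 0.45 kg, loose; origin at its centre (22 mm above what it lies on). Two or three brown blocks are present; the absent ones read None.
- brown2: Brown pressing block, 90 x 44 x 44 mm (long axis = its own y; square section, so any of its long sides may be the bottom), about 0.45 kg, loose; origin at its centre (22 mm above what it lies on). Two or three brown blocks are present; the absent ones read None.
- brown3: Brown pressing block, 90 x 44 x 44 mm (long axis = its own y; square section, so any of its long sides may be the bottom), about 0.45 kg, loose; origin at its centre (22 mm above what it lies on). Two or three brown blocks are present; the absent ones read None.
- hammer: Hammer with orange handle lying along x at the right of the bed; bystander.
- rivet_jar: Glass jar, 60 mm diameter, 70 mm tall, at the left of the bed; bystander.
Things that resemble listed ones, but are neither listed nor needed, are in the scene too. Leave any turquoise look-alike of the brown2 alone.

How it is judged:
On the way, in this order (a step that is already met when the one before it is completed fails the run):
1. the clamp is loose and the end stop is drawn back far enough for three blocks (value of joint clamp_knob below 0.4 rad and value of joint end_stop above 0.048 m), for 0.2 s.
2. the three grey blocks form the first course, closed up between fixed end and stop, and the clamp is tight, with no brown block on the course yet (((y of grey1 in the frame of bed between -0.112 and -0.098 m and x of grey1 in the frame of bed between -0.01 and 0.01 m and z of grey1 in the frame of bed between 0.044 and 0.056 m and angle between the y axis of grey1 and the y axis of bed, either way round below 0.14 rad) or (y of grey1 in the frame of bed between -0.022 and -0.008 m and x of grey1 in the frame of bed between -0.01 and 0.01 m and z of grey1 in the frame of bed between 0.044 and 0.056 m and angle between the y axis of grey1 and the y axis of bed, either way round below 0.14 rad) or (y of grey1 in the frame of bed between 0.068 and 0.082 m and x of grey1 in the frame of bed between -0.01 and 0.01 m and z of grey1 in the frame of bed between 0.044 and 0.056 m and angle between the y axis of grey1 and the y axis of bed, either way round below 0.14 rad)) and ((y of grey2 in the frame of bed between -0.112 and -0.098 m and x of grey2 in the frame of bed between -0.01 and 0.01 m and z of grey2 in the frame of bed between 0.044 and 0.056 m and angle between the y axis of grey2 and the y axis of bed, either way round below 0.14 rad) or (y of grey2 in the frame of bed between -0.022 and -0.008 m and x of grey2 in the frame of bed between -0.01 and 0.01 m and z of grey2 in the frame of bed between 0.044 and 0.056 m and angle between the y axis of grey2 and the y axis of bed, either way round below 0.14 rad) or (y of grey2 in the frame of bed between 0.068 and 0.082 m and x of grey2 in the frame of bed between -0.01 and 0.01 m and z of grey2 in the frame of bed between 0.044 and 0.056 m and angle between the y axis of grey2 and the y axis of bed, either way round below 0.14 rad)) and ((y of grey3 in the frame of bed between -0.112 and -0.098 m and x of grey3 in the frame of bed between -0.01 and 0.01 m and z of grey3 in the frame of bed between 0.044 and 0.056 m and angle between the y axis of grey3 and the y axis of bed, either way round below 0.14 rad) or (y of grey3 in the frame of bed between -0.022 and -0.008 m and x of grey3 in the frame of bed between -0.01 and 0.01 m and z of grey3 in the frame of bed between 0.044 and 0.056 m and angle between the y axis of grey3 and the y axis of bed, either way round below 0.14 rad) or (y of grey3 in the frame of bed between 0.068 and 0.082 m and x of grey3 in the frame of bed between -0.01 and 0.01 m and z of grey3 in the frame of bed between 0.044 and 0.056 m and angle between the y axis of grey3 and the y axis of bed, either way round below 0.14 rad)) and value of joint end_stop between 0.034 and 0.0445 m and value of joint clamp_knob above 0.9 rad and not ((z of brown1 in the frame of bed between 0.08 and 0.11 m and x of brown1 in the frame of bed between -0.025 and 0.025 m and y of brown1 in the frame of bed between -0.15 and 0.12 m) or (z of brown2 in the frame of bed between 0.08 and 0.11 m and x of brown2 in the frame of bed between -0.025 and 0.025 m and y of brown2 in the frame of bed between -0.15 and 0.12 m) or (z of brown3 in the frame of bed between 0.08 and 0.11 m and x of brown3 in the frame of bed between -0.025 and 0.025 m and y of brown3 in the frame of bed between -0.15 and 0.12 m))), for 0.2 s.
At the end, for the whole second after the job is handed in: Greys end to end on the strip (10 mm across, 7 mm along, 0.14 rad), end stop value 0.034 to 0.0445, knob above 0.9 rad; every brown block present at a running-bond place of course two or three (9 mm along, 10 mm across, 6 mm in height, 0.14 rad); all at rest (((y of grey1 in the frame of bed between -0.112 and -0.098 m and x of grey1 in the frame of bed between -0.01 and 0.01 m and z of grey1 in the frame of bed between 0.044 and 0.056 m and angle between the y axis of grey1 and the y axis of bed, either way round below 0.14 rad) or (y of grey1 in the frame of bed between -0.022 and -0.008 m and x of grey1 in the frame of bed between -0.01 and 0.01 m and z of grey1 in the frame of bed between 0.044 and 0.056 m and angle between the y axis of grey1 and the y axis of bed, either way round below 0.14 rad) or (y of grey1 in the frame of bed between 0.068 and 0.082 m and x of grey1 in the frame of bed between -0.01 and 0.01 m and z of grey1 in the frame of bed between 0.044 and 0.056 m and angle between the y axis of grey1 and the y axis of bed, either way round below 0.14 rad)) and ((y of grey2 in the frame of bed between -0.112 and -0.098 m and x of grey2 in the frame of bed between -0.01 and 0.01 m and z of grey2 in the frame of bed between 0.044 and 0.056 m and angle between the y axis of grey2 and the y axis of bed, either way round below 0.14 rad) or (y of grey2 in the frame of bed between -0.022 and -0.008 m and x of grey2 in the frame of bed between -0.01 and 0.01 m and z of grey2 in the frame of bed between 0.044 and 0.056 m and angle between the y axis of grey2 and the y axis of bed, either way round below 0.14 rad) or (y of grey2 in the frame of bed between 0.068 and 0.082 m and x of grey2 in the frame of bed between -0.01 and 0.01 m and z of grey2 in the frame of bed between 0.044 and 0.056 m and angle between the y axis of grey2 and the y axis of bed, either way round below 0.14 rad)) and ((y of grey3 in the frame of bed between -0.112 and -0.098 m and x of grey3 in the frame of bed between -0.01 and 0.01 m and z of grey3 in the frame of bed between 0.044 and 0.056 m and angle between the y axis of grey3 and the y axis of bed, either way round below 0.14 rad) or (y of grey3 in the frame of bed between -0.022 and -0.008 m and x of grey3 in the frame of bed between -0.01 and 0.01 m and z of grey3 in the frame of bed between 0.044 and 0.056 m and angle between the y axis of grey3 and the y axis of bed, either way round below 0.14 rad) or (y of grey3 in the frame of bed between 0.068 and 0.082 m and x of grey3 in the frame of bed between -0.01 and 0.01 m and z of grey3 in the frame of bed between 0.044 and 0.056 m and angle between the y axis of grey3 and the y axis of bed, either way round below 0.14 rad)) and value of joint end_stop between 0.034 and 0.0445 m and value of joint clamp_knob above 0.9 rad and ((y of brown1 in the frame of bed between -0.069 and -0.051 m and x of brown1 in the frame of bed between -0.01 and 0.01 m and z of brown1 in the frame of bed between 0.088 and 0.1 m and angle between the y axis of brown1 and the y axis of bed, either way round below 0.14 rad) or (y of brown1 in the frame of bed between 0.021 and 0.039 m and x of brown1 in the frame of bed between -0.01 and 0.01 m and z of brown1 in the frame of bed between 0.088 and 0.1 m and angle between the y axis of brown1 and the y axis of bed, either way round below 0.14 rad) or (y of brown1 in the frame of bed between -0.024 and -0.006 m and x of brown1 in the frame of bed between -0.01 and 0.01 m and z of brown1 in the frame of bed between 0.132 and 0.144 m and angle between the y axis of brown1 and the y axis of bed, either way round below 0.14 rad)) and ((y of brown2 in the frame of bed between -0.069 and -0.051 m and x of brown2 in the frame of bed between -0.01 and 0.01 m and z of brown2 in the frame of bed between 0.088 and 0.1 m and angle between the y axis of brown2 and the y axis of bed, either way round below 0.14 rad) or (y of brown2 in the frame of bed between 0.021 and 0.039 m and x of brown2 in the frame of bed between -0.01 and 0.01 m and z of brown2 in the frame of bed between 0.088 and 0.1 m and angle between the y axis of brown2 and the y axis of bed, either way round below 0.14 rad) or (y of brown2 in the frame of bed between -0.024 and -0.006 m and x of brown2 in the frame of bed between -0.01 and 0.01 m and z of brown2 in the frame of bed between 0.132 and 0.144 m and angle between the y axis of brown2 and the y axis of bed, either way round below 0.14 rad)) and ((y of brown3 in the frame of bed between -0.069 and -0.051 m and x of brown3 in the frame of bed between -0.01 and 0.01 m and z of brown3 in the frame of bed between 0.088 and 0.1 m and angle between the y axis of brown3 and the y axis of bed, either way round below 0.14 rad) or (y of brown3 in the frame of bed between 0.021 and 0.039 m and x of brown3 in the frame of bed between -0.01 and 0.01 m and z of brown3 in the frame of bed between 0.088 and 0.1 m and angle between the y axis of brown3 and the y axis of bed, either way round below 0.14 rad) or (y of brown3 in the frame of bed between -0.024 and -0.006 m and x of brown3 in the frame of bed between -0.01 and 0.01 m and z of brown3 in the frame of bed between 0.132 and 0.144 m and angle between the y axis of brown3 and the y axis of bed, either way round below 0.14 rad)) and linear speed of each of grey1, grey2, grey3, brown1, brown2, brown3 below 0.01 m/s); the robot touches nothing.
It fails at once if the hammer is pushed aside by more than 30 mm (distance of hammer from where it was at the start of the episode above 0.03 m).
It fails at once if the jar is pushed aside by more than 30 mm (distance of rivet_jar from where it was at the start of the episode above 0.03 m).
Of brown1, brown2, brown3 only 2 to 3 are there at a start; the rules pass over those that are not, and their reading is None.
At some moment in a run one of brown1, brown2, brown3 may be knocked a few centimetres aside while the robot is not near it.
Once in a run the grip may slacken for a moment while it holds something.
It also fails if it takes over 210 s, if anything falls off the work surface, if the arm or the gripper's body presses on something with over 40 N, if the wrist force passes 120 N, or if a joint passes its speed limit or range.

ROBOT

A 6-joint arm with a two-finger parallel gripper is mounted at the origin on the work surface. World frame = base frame: x ahead of the robot, y to its left, z up, the work surface at z = 0. Lengths are in m, angles in rad, forces in N, time in s.
With the tool pointing down it reaches from about 0.425 to 0.95 m from the base axis. Payload 3.5 kg.
Tool frame: the origin (TCP) lies midway between the tips of the shut fingers; the grasp point (between the pads) lies 19 mm behind it; z points along the fingers, y is the line along which they close (so a half turn about z gives the same grasp; the last joint's range is limited). The gripper opens to 85 mm and grips with 20 to 120 N. Pads are 22 mm wide; open, the fingers measure 114 mm over their backs; the gripper's body (76 mm by 85 mm) begins 54 mm behind the grasp point. The pads swing forward as they close: fully open they stand 13 mm farther back than shut.
Start: joints at [1.192, 0.286, 1.577, -0, 1.279, -0.15], TCP at [0.153, 0.657, 0.231] pointing down, gripper open.
Joint ranges: [-2.77, 2.77], [-0.9, 2.22], [0.21, 2.48], [-1.53, 4.67], [0.24, 2.81], [-2.84, 2.84]. Speed limits (rad/s): [2.79, 2.79, 3.14, 3.14, 3.14, 3.14].

INTERFACE

Orientations are given as a unit quaternion [x, y, z, w].
In Python, from plant import get_state, read_camera, ctrl gives the robot as it stands.
- The arm moves only by the shell command python3 -m crank 'ROWS' [FORCE]. ROWS is JSON, a list of rows, each a list of 3 entries, a list of its own where there are three numbers: the shift along the tool's x, y, z in mm, then the turn about the tool's z in degrees, then the closure in counts, from 0 (fully open) to 255 (shut). In form: [[[tx, ty, tz], yaw, claw], ...]. A call has 1 to 10 rows; each row is the pose to reach, as a shift and turn from the pose commanded when the call began, along the tool's axes at that moment; what a row does not reach only later rows make up. A row lasts 1/10 s, in which the tool goes at most 50 mm and 8.59 degrees, less where a joint would pass 70% of its speed; a pose out of reach is approached as far as the arm can. A call with a gripper value outside its range is refused whole. The fingers move at their own pace and stop on an object; FORCE is the grip in N (left out, the last holds). Time passes only in rows, so rows that repeat a pose let the fingers close. It gives the time, the measured TCP pose, the force, the opening and the grip force at its end, in the units of the state.
- get_state(): the state, without advancing time (a new reading comes with each control period).
- read_camera(name): name is "side" or "top" or "wrist"; returns a dict with "frame" (420x560x3 uint8, blue, green, red), "range_z" (420x560 float32, m along the optical axis (not along the pixel's ray), 0 where there is no reading), "vfov" (degrees; the focal length in pixels is half the picture's height over the tangent of half this angle, whatever the lens; pixels are square), "cx", "cy" (the principal point, pixels), "origin" and "orientation" of the camera in the world. Camera axes: x right, y down, z forward; pixel columns grow to the right and rows downward; lengths in m; the calibration is good to about 2 mm. A picture is of the moment at which its call begins.
- ctrl.sign_off(): hands the job in; it is judged then, once.
The state is a dict: "time": time; "qpos": joint angles; "dq": joint speeds; "joint_efforts": joint torques, N m; "eef_pos": TCP position; "tcp_rot": TCP orientation; "contact_force": force on the tool from outside, world axes, zero at the start; "wrist_torque": the same for the moment, N m; "opening": opening from 0.0 (shut) to 1.0 (fully open); "finger_force": force on a finger pad.
Only numpy, scipy, OpenCV 4.12 (cv2) and the standard library are available. Lean on these libraries where they do the work, as an engineer would, in place of code of your own. Each camera call takes 0.05 s, during which the arm holds its last target. There are 200 camera calls.

## Working session

There is one attempt and no reset: what is moved stays moved. The work goes in short steps, Python scripts to look and compute and a shell command to move; the robot and the scene stay as the last step left them, time stands still between calls to the robot, and variables do not carry over. Pictures are saved under pics/ and viewed, at most 14 in all, crops included, and the job is handed in when it is done.

```bash
mkdir -p pics; ls
cat > h.py <<'E'
import numpy as np, cv2
from plant import get_state, read_camera, ctrl
from scipy.spatial.transform import Rotation as R
def cam(n):
    c=read_camera(n); h=c["frame"].shape[0]
    c["f"]=h/2/np.tan(np.radians(c["vfov"])/2); c["R"]=R.from_quat(c["orientation"]).as_matrix(); c["o"]=np.array(c["origin"]); return c
def pts(c):
    z=c["range_z"]; v,u=np.indices(z.shape)
    p=np.stack([(u-c["cx"])/c["f"]*z,(v-c["cy"])/c["f"]*z,z],-1)
    return p@c["R"].T+c["o"]
def ray(c,u,v,z):
    d=c["R"]@np.array([(u-c["cx"])/c["f"],(v-c["cy"])/c["f"],1]); return c["o"]+d*(z-c["o"][2])/d[2]
E
python3 - <<'E'
from h import *
for n in("top","side","wrist"):
    c=cam(n); cv2.imwrite(f"pics/{n}0.png",c["frame"]); print(n,c["vfov"],c["cx"],c["cy"],c["origin"],c["R"].round(3).tolist(),(c["range_z"]>0).mean())
s=get_state(); print({k:np.round(v,4) for k,v in s.items()})
E
```

```text
pics
top 54.198012282247646 279.6613154449542 207.49906405697712 [ 0.44628126 -0.00957405  1.20936178] [[0.002, -0.998, 0.063], [-1.0, -0.001, 0.025], [-0.025, -0.063, -0.998]] 0.9962117346938776
side 50.18724897413996 274.99181412649074 210.75367791784464 [ 0.03869198 -0.78569885  1.01294012] [[0.822, -0.419, 0.386], [-0.569, -0.579, 0.583], [-0.021, -0.699, -0.715]] 0.9959353741496598
wrist 68.39246267668094 276.5047721975708 209.69993461173263 [0.06979457 0.67529433 0.37323776] [[0.227, 0.921, 0.317], [0.974, -0.214, -0.075], [-0.002, 0.326, -0.945]] 0.9959353741496598
{'time': np.float64(0.15), 'qpos': array([ 1.192 ,  0.287 ,  1.5779,  0.    ,  1.2786, -0.15  ]), 'dq': array([-0.0014, -0.0029, -0.0062, -0.0016,  0.0003, -0.0018]), 'joint_efforts': array([-2.00000e-04, -4.06602e+01, -2.93142e+01, -2.00000e-04,
        3.90000e-03,  0.00000e+00]), 'eef_pos': array([0.1529, 0.6569, 0.2302]), 'tcp_rot': array([ 1.141e-01,  9.935e-01, -9.000e-04, -2.000e-04]), 'contact_force': array([ 0.1993,  0.1237, -0.5795]), 'wrist_torque': array([ 0.0283,  0.0926, -0.0053]), 'finger_force': np.float64(0.0), 'opening': np.float64(1.0027)}
```

View pics/top0.png

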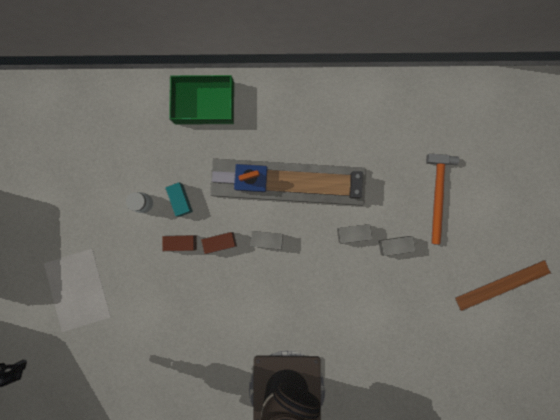

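View pics/side0.png

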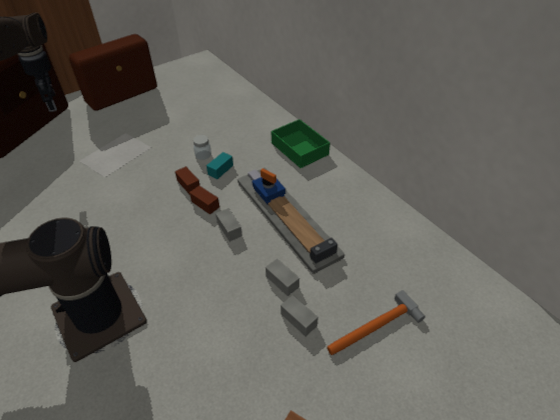

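The top view shows two browns at (180,243) and (219,242), greys at (267,240), (355,233) and (398,245), the turquoise decoy at (178,200), the blue stop and knob at (250,178), and the fixed end at (357,185). The side view agrees, and the hammer and jar are clear of the work.

```bash
cat >> h.py <<'E'
def rect(P):
    P=P[:,:2]; (cx,cy),(w,h),a=cv2.minAreaRect((P*1000).astype(np.float32))
    if w<h: w,h,a=h,w,a+90
    return np.round([cx,cy,w,h,(a+90)%180-90],1)   # mm; a = angle of long side from world x
def comps(c,zlo,zhi,colmask=None,amin=60):
    P=pts(c); m=(P[...,2]>zlo)&(P[...,2]<zhi)&(P[...,0]>.3)&(c["range_z"]>0)
    if colmask is not None: m&=colmask
    n,l,st,ce=cv2.connectedComponentsWithStats(m.astype(np.uint8))
    return [(ce[i].round(0),st[i,4],rect(P[l==i]),np.median(P[l==i][:,2]).round(4),np.median(c["frame"][l==i],0)) for i in range(1,n) if st[i,4]>amin]
def hue(c,lo,hi,s=80,v=30):
    return cv2.inRange(cv2.cvtColor(c["frame"],cv2.COLOR_BGR2HSV),(lo,s,v),(hi,255,255))>0
E
python3 - <<'E'
from h import *
for n in("top","side"):
    c=cam(n); print(n)
    for k in comps(c,.036,.056): print("blk",*k)
    for k in comps(c,.012,.024,amin=150): print("slab",*k)
    for k in comps(c,.025,.05,hue(c,8,25,60)): print("strip",*k)
    for k in comps(c,.05,.068): print("hi",*k)
    for k in comps(c,.095,.13,None,10): print("knob",*k)
    for k in comps(c,.04,.075,hue(c,100,130)): print("blue",*k)
E
```

```text
top
blk [198.  96.] 536 [838.5 250.4 181.2 132.5  89.9] 0.0497 [31. 58. 25.]
blk [177. 199.] 491 [544.3 315.2  90.6  45.6  20.9] 0.0436 [99. 98. 36.]
blk [144. 203.] 81 [534.6 414.9  58.   35.5  -6.7] 0.0428 [79. 79. 77.]
blk [355. 233.] 497 [ 446.7 -192.5   90.4   43.7  -82.8] 0.0435 [ 99. 104. 105.]
blk [266. 240.] 491 [428.   58.6  89.8  43.7  84.4] 0.0438 [ 99. 104. 105.]
blk [218. 242.] 493 [420.  196.2  89.2  43.6 -75.9] 0.0438 [38. 50. 85.]
blk [178. 243.] 488 [419.4 311.4  90.5  42.8 -89.6] 0.0439 [37. 49. 84.]
blk [398. 246.] 515 [ 412.7 -313.2   91.5   44.1  -81.7] 0.0435 [ 98. 103. 104.]
slab [285. 182.] 2548 [598.1  -1.6 451.  110.8  86.4] 0.0196 [88. 92. 94.]
slab [438. 201.] 499 [ 538.1 -441.3  242.9   40.7   -2.4] 0.0209 [ 37.  74. 133.]
strip [308. 182.] 1522 [594.1 -61.3 241.3  60.4  86.5] 0.0282 [ 67.  92. 118.]
strip [438. 223.] 90 [ 480.  -432.    91.8   16.4   -5.8] 0.0264 [ 35.   76.  144.5]
strip [218. 243.] 327 [420.  195.8  89.8  43.4 -75.9] 0.0437 [38. 50. 85.]
strip [178. 243.] 308 [419.3 311.4  90.5  42.7 -89.6] 0.044 [37. 49. 84.]
hi [201.  97.] 375 [838.
[... 2444 characters left out ...]
 [447.8 940.2 295.8  40.5  -1. ] 0.0592 [ 6. 11. 27.]
hi [300. 137.] 248 [836.6 250.5 187.6 136.1  89.3] 0.0539 [36. 69. 25.]
hi [268. 188.] 357 [602.2 102.5  94.9  75.4  86.4] 0.0588 [69. 43. 23.]
hi [323. 247.] 274 [ 584.6 -195.9   76.8   33.9   -4.6] 0.0604 [50. 49. 47.]
knob [418.  96.] 2851 [1290.9  452.8 1774.8   22.4  -90. ] 0.1125 [93. 97. 99.]
knob [70. 28.] 379 [ 4.3000e+02  1.5266e+03  2.3790e+02  3.6600e+01 -4.0000e-01] 0.1122 [19. 32. 51.]
knob [118.  77.] 594 [4.474e+02 9.394e+02 2.941e+02 3.420e+01 9.000e-01] 0.1127 [ 6. 11. 28.]
knob [267. 174.] 99 [602.1 101.9  59.6  17.1 -74.8] 0.1063 [ 21.  55. 104.]
blue [268. 189.] 392 [601.5 100.4  90.   75.3  87.2] 0.0579 [60. 35. 18.]
```

```bash
cat >> h.py <<'E'
# bed pose (mm, deg), from the top/side measurement
BO=np.array([595.5,-31.0]); BA=86.4
by=np.array([np.cos(np.radians(BA)),np.sin(np.radians(BA))]); bx=np.array([by[1],-by[0]])
def w(x,y): return BO+x*bx+y*by          # bed xy mm -> world xy mm
def tobed(p): d=np.array(p[:2])-BO; return np.round([d@bx,d@by],1)
def to(*tg):
    """tg: (x,y,z mm world, theta = world angle of tool y) ; prints shift along present tool axes, turn"""
    s=get_state(); M=R.from_quat(s["tcp_rot"]).as_matrix(); p=np.array(s["eef_pos"])*1000; th=np.degrees(np.arctan2(M[1,1],M[0,1]))
    print("t",round(s["time"],2),"tcp",p.round(1),"theta",round(th,1),"open",round(s["opening"],3),"F",np.round(s["contact_force"],1),"q6",round(s["qpos"][5],2))
    for x,y,z,t in tg:
        # down-pointing tool assumed for chained targets: axes follow each yaw
        print("  shift",(M.T@(np.array([x,y,z])-p)).round(1),"yaw",round(-((t-th+180)%360-180),1))
E
python3 - <<'E'
from h import *
print(tobed((604.8,104.1)),tobed((602.1,102.5)),tobed((585.6,-195.5)),w(0,0))
to((603.5,103,200,16.2))
E
```

```text
[  0.8 135.4] [ -1.8 133.7] [   0.4 -164.8] [595.5 -31. ]
t 0.25 tcp [152.9 657.1 230.6] theta 76.9 open 1.001 F [ 0.   0.2 -0.1] q6 -0.15
  shift [-564.5 -437.5   31. ] yaw 60.7
```

```bash
R1='x'; python3 -m crank '[[[-280,-220,0],30,0],[[-280,-220,0],30,0],[[-280,-220,0],30,0],[[-280,-220,0],30,0],[[-280,-220,0],30,0],[[-280,-220,0],30,0],[[-280,-220,0],30,0],[[-280,-220,0],30,0],[[-280,-220,0],30,0],[[-280,-220,0],30,0]]' 60
python3 - <<'E'
from h import *
to((603.5,103,200,16.2))
E
```

```text
time: 1.25
eef_pos: [0.3754, 0.3802, 0.2313]
tcp_rot: [0.367, 0.93, 0.0, -0.0]
contact_force: [-0.4, -0.9, -0.0]
opening: 1.001
finger_force: 0.0
t 1.25 tcp [375.4 380.2 231.3] theta 46.9 open 1.001 F [-0.4 -0.9 -0. ] q6 -0.22
  shift [-356.   -46.6   31.1] yaw 30.7
```

```bash
python3 -m crank '[[[-356,-47,31],31,0],[[-356,-47,31],31,0],[[-356,-47,31],31,0],[[-356,-47,31],31,0],[[-356,-47,31],31,0],[[-356,-47,31],31,0],[[-356,-47,31],31,0],[[-356,-47,31],31,0],[[-356,-47,31],31,0],[[-356,-47,31],31,0]]'
python3 - <<'E'
from h import *
c=cam("wrist"); cv2.imwrite("pics/w1.png",c["frame"])
for k in comps(c,.1,.115,hue(c,3,20,100),10): print("knob",*k)
for k in comps(c,.05,.068): print("hi",*k,tobed(k[2]))
to((603.5,103,85,16.2))
E
```

```text
time: 2.25
eef_pos: [0.6029, 0.104, 0.2001]
tcp_rot: [0.602, 0.799, -0.0, -0.001]
contact_force: [0.9, -0.6, 0.1]
opening: 0.998
finger_force: 0.0
knob [280. 211.] 1122 [604.3 103.6  55.1  13.7 -73.3] 0.1082 [ 40.  92. 165.]
hi [513. 115.] 1978 [789.  217.9 193.1  87.2 -57.6] 0.0547 [ 54.5 100.   39. ] [177.5 260.6]
hi [280. 188.] 4850 [604.6 103.6  89.5  74.1  86.4] 0.0584 [111.  67.  35.] [  0.6 134.9]
t 2.3 tcp [602.7 104.2 200.2] theta 16.0 open 1.0 F [-0.6  0.9 -0.9] q6 -0.27
  shift [ -1.5   0.5 115.2] yaw -0.2
```

View pics/w1.png

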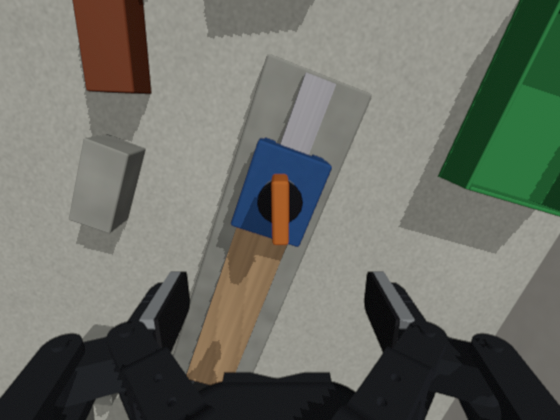

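The wrist view shows the orange bar upright at (280,211) between the fingers, over the blue stop at (280,190). It agrees with the top view.

```bash
python3 -m crank '[[[-1,1,40],-0.5,0],[[-1,1,80],-0.5,0],[[-1,1,105],-0.5,0],[[-1,1,116],-0.5,0],[[-1,1,116],-0.5,0],[[-1,1,116],-0.5,255],[[-1,1,116],-0.5,255],[[-1,1,116],-0.5,255],[[-1,1,116],-0.5,255],[[-1,1,116],-0.5,255]]' 70
python3 -m crank '[[[0,0,0],0,255],[[0,0,0],0,255],[[0,0,0],0,255],[[0,0,0],0,255]]' 70
```

```text
time: 3.3
eef_pos: [0.6063, 0.1015, 0.0854]
tcp_rot: [0.599, 0.801, 0.002, 0.002]
contact_force: [0.8, 2.2, 1.4]
opening: 0.152
finger_force: 58.3
time: 3.7
eef_pos: [0.6062, 0.1015, 0.0854]
tcp_rot: [0.599, 0.801, 0.001, 0.001]
contact_force: [3.4, 1.7, 3.4]
opening: 0.144
finger_force: 71.0
```

```bash
python3 -m crank '[[[0,0,0],-6,255],[[0,0,0],-12,255],[[0,0,0],-18,255],[[0,0,0],-24,255],[[0,0,0],-30,255],[[0,0,0],-36,255]]'
python3 -m crank '[[[0,0,0],-6,255],[[0,0,0],-12,255],[[0,0,0],-18,255],[[0,0,0],-24,255],[[0,0,0],-30,255],[[0,0,0],-36,255],[[0,0,0],-36,255]]'
python3 - <<'E'
from h import *
s=get_state();print(s["wrist_torque"])
to((604.3,103.6,85.4,86.4),(*(np.array([604.3,103.6])+by*58),85.4,86.4))
E
```

```text
time: 4.3
eef_pos: [0.6072, 0.1022, 0.0853]
tcp_rot: [0.321, 0.947, 0.002, 0.003]
contact_force: [8.1, 3.5, -0.5]
opening: 0.145
finger_force: 70.6
time: 5.0
eef_pos: [0.6076, 0.1012, 0.0853]
tcp_rot: [0.016, 1.0, 0.001, 0.004]
contact_force: [7.2, 1.6, -0.8]
opening: 0.148
finger_force: 71.1
[ 0.14291201 -1.22961552 -0.81409054]
t 5.0 tcp [607.6 101.2  85.3] theta 88.1 open 0.148 F [ 7.2  1.6 -0.8] q6 -1.54
  shift [ 3.4  2.2 -0.1] yaw 1.7
  shift [ 1.7 60.2  0. ] yaw 1.7
```

```bash
python3 -m crank '[[[2,0,0],1.5,255],[[2,0,0],1.5,255],[[2,8,0],1.5,255],[[1,18,0],1.5,255],[[1,28,0],1.5,255],[[1,38,0],1.5,255],[[1,46,0],1.5,255],[[0,52,0],1.5,255],[[0,55,0],1.5,255],[[0,55,0],1.5,255]]'
python3 -m crank '[[[0,0,0],0,0],[[0,0,0],0,0],[[0,0,0],0,0],[[0,0,-60],0,0],[[0,0,-110],0,0],[[0,0,-110],0,0],[[0,0,-110],0,0]]'
python3 - <<'E'
from h import *
for n in ("top","wrist"):
    c=cam(n)
    for k in comps(c,.1,.115,hue(c,3,20,100),10): print("knob",*k)
    for k in comps(c,.05,.068,hue(c,100,130)): print("hi",*k,tobed(k[2]))
    if n=="top":
        for k in comps(c,.036,.056): print(*k)
E
```

```text
time: 6.0
eef_pos: [0.6109, 0.1553, 0.0853]
tcp_rot: [0.028, 1.0, -0.0, 0.006]
contact_force: [13.1, -0.2, -2.7]
opening: 0.146
finger_force: 70.1
time: 6.7
eef_pos: [0.6075, 0.1565, 0.1975]
tcp_rot: [0.027, 1.0, 0.0, 0.002]
contact_force: [0.4, 0.3, -1.1]
opening: 1.0
finger_force: 0.0
hi [242. 181.] 188 [595.3 128.9  49.   34.2  -0. ] 0.0579 [77.  48.5 35. ] [-10.2 159.6]
[199.  96.] 562 [838.6 250.6 181.7 132.  -89.9] 0.0506 [36.5 69.5 28. ]
[144. 202.] 84 [534.4 414.5  58.9  34.2  -8.5] 0.0432 [92. 93. 90.]
[355. 233.] 501 [ 446.7 -192.5   89.9   43.8  -82.8] 0.0436 [115. 121. 122.]
[266. 240.] 489 [428.   58.5  89.7  43.6  84.4] 0.0436 [115. 121. 123.]
[165. 243.] 103 [4.180e+02 3.455e+02 3.990e+01 2.290e+01 1.000e-01] 0.044 [40. 54. 96.]
[398. 246.] 513 [ 412.8 -313.    91.    43.9  -81.8] 0.0437 [86. 91. 92.]
knob [276. 215.] 1152 [607.1 154.6  55.4  13.7  -2.7] 0.1082 [ 42.  96. 170.]
hi [276. 193.] 5107 [607.1 154.7  89.4  73.4  86.3] 0.0584 [116.  70.  37.] [-1.000e-01  1.861e+02]
```

Run:
```python
from h import *
to((446.5,-192.5,150,7.2))
```

```text
t 6.8 tcp [605.1 156.3 192.6] theta 86.9 open 1.001 F [ 0.2 -0.4 -0.3] q6 -1.43
  shift [ 139.4 -356.8   43.2] yaw 79.7
```

```bash
python3 -m crank '[[[139,-357,43],80,0],[[139,-357,43],80,0],[[139,-357,43],80,0],[[139,-357,43],80,0],[[139,-357,43],80,0],[[139,-357,43],80,0],[[139,-357,43],80,0],[[139,-357,43],80,0],[[139,-357,43],80,0],[[139,-357,43],80,0]]'
python3 - <<'E'
from h import *
c=cam("wrist")
for k in comps(c,.036,.056): print(*k)
to((446.5,-192.5,6,7.2))
E
```

```text
time: 7.8
eef_pos: [0.4457, -0.1926, 0.1479]
tcp_rot: [0.666, 0.746, -0.0, -0.003]
contact_force: [0.1, 0.7, 0.2]
opening: 1.0
finger_force: 0.0
[279. 205.] 5258 [ 446.5 -193.5   89.8   44.1  -83. ] 0.0444 [116. 123. 122.]
[425. 219.] 848 [ 580.5 -184.2   77.8   27.3   18.7] 0.0466 [49. 48. 47.]
[230. 318.] 3720 [ 412.3 -314.1   91.5   44.5  -81.6] 0.0443 [115. 122. 121.]
t 7.85 tcp [ 446.  -192.2  148.1] theta 6.6 open 1.004 F [-1.2  0.4 -0.5] q6 -0.73
  shift [ -1.    1.2 142.1] yaw -0.6
```

```bash
python3 -m crank '[[[-1,1,50],-0.5,0],[[-1,1,90],-0.5,0],[[-1,1,125],-0.5,0],[[-1,1,141],-0.5,0],[[-1,1,141],-0.5,0],[[-1,1,141],-0.5,255],[[-1,1,141],-0.5,255],[[-1,1,141],-0.5,255],[[-1,1,141],-0.5,255],[[-1,1,141],-0.5,255]]' 60
python3 -m crank '[[[0,0,0],0,255],[[0,0,-10],0,255],[[0,0,-60],0,255],[[0,0,-110],0,255],[[0,0,-130],0,255],[[0,0,-130],0,255],[[0,0,-130],0,255]]'
python3 - <<'E'
from h import *
to((*w(0,-103),137,BA-90))
E
```

```text
time: 8.85
eef_pos: [0.4502, -0.1942, 0.0118]
tcp_rot: [0.66, 0.751, -0.0, 0.001]
contact_force: [-1.4, -0.4, 6.6]
opening: 0.508
finger_force: 64.2
time: 9.55
eef_pos: [0.4482, -0.1926, 0.1388]
tcp_rot: [0.66, 0.751, -0.0, -0.001]
contact_force: [0.3, 0.5, -5.9]
opening: 0.503
finger_force: 64.7
t 9.55 tcp [ 448.2 -192.6  138.8] theta 7.4 open 0.503 F [ 0.3  0.5 -5.9] q6 -0.74
  shift [ 40.2 147.2   1.7] yaw 11.0
```

```bash
python3 -m crank '[[[40,147,2],11,255],[[40,147,2],11,255],[[40,147,2],11,255],[[40,147,2],11,255],[[40,147,2],11,255],[[40,147,2],11,255],[[40,147,2],11,255]]'
python3 - <<'E'
from h import *
to((*w(0,-103),40,BA-90))
E
```

```text
time: 10.25
eef_pos: [0.5881, -0.1351, 0.1367]
tcp_rot: [0.729, 0.684, -0.001, -0.001]
contact_force: [0.8, -0.3, -4.9]
opening: 0.506
finger_force: 65.2
t 10.25 tcp [ 588.1 -135.1  136.7] theta -3.7 open 0.506 F [ 0.8 -0.3 -4.9] q6 -0.33
  shift [ 1.3  1.2 96.7] yaw -0.1
```

```bash
python3 -m crank '[[[1,1,45],0,255],[[1,1,80],0,255],[[1,1,92],0,255],[[1,1,96],0,255],[[1,1,96],0,255],[[1,1,97],0,255]]'
python3 - <<'E'
from h import *
c=cam("wrist"); cv2.imwrite("pics/w2.png",c["frame"])
to((*w(0,-103),40,BA-90))
E
```

```text
time: 10.85
eef_pos: [0.5929, -0.1349, 0.044]
tcp_rot: [0.729, 0.684, 0.001, 0.002]
contact_force: [0.6, -0.2, -4.8]
opening: 0.506
finger_force: 65.1
t 10.9 tcp [ 592.8 -134.8   43.8] theta -3.6 open 0.508 F [-0.7  0.4 -4.6] q6 -0.33
  shift [ 0.8 -3.8  3.8] yaw -0.0
```

View pics/w2.png

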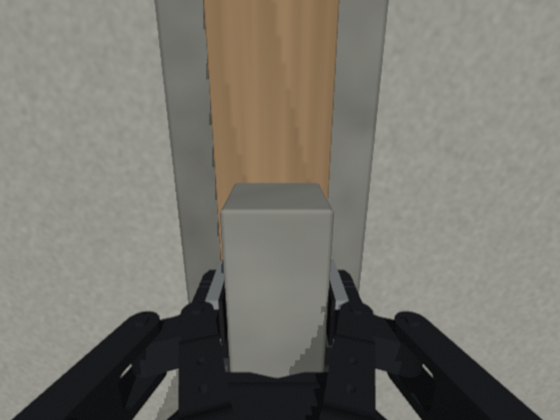

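The wrist view shows the held grey at columns 222-330, squarely over the strip at 217-330 and not yet down.

```bash
python3 -m crank '[[[0,-1,0],0,255],[[0,-1,0],0,255],[[0,-1,0],0,255]]'
cat >> h.py <<'E'
def held(c):
    """front edge (bed y), sides and top of the grey/brown block seen by the wrist camera, columns 200-350"""
    P=pts(c).reshape(420,560,3)[185:370,226:326].reshape(-1,3)*1000; z=np.percentile(P[:,2],95)
    T=P[abs(P[:,2]-z)<5]; b=(T[:,:2]-BO)@np.c_[bx,by]
    print("top z",np.median(T[:,2]).round(1),"front y",np.percentile(b[:,1],99).round(1))
E
python3 - <<'E'
from h import *
c=cam("wrist"); held(c)
P=pts(c)*1000
row=P[260,190:370]; up=row[row[:,2]>np.percentile(row[:,2],50)-4]; b=(up[:,:2]-BO)@np.c_[bx,by]; print("x range",b[:,0].min(),b[:,0].max(), np.median(row[:,2]))
to((*w(0,-103),40,BA-90))
E
```

```text
time: 11.2
eef_pos: [0.5904, -0.134, 0.0419]
tcp_rot: [0.729, 0.685, 0.0, 0.0]
contact_force: [-1.2, 0.2, -4.9]
opening: 0.502
finger_force: 65.1
top z 74.5 front y -57.8
x range -21.380507729705798 22.158852639286646 73.88914919633619
t 11.25 tcp [ 590.3 -133.9   41.7] theta -3.6 open 0.504 F [ 0.2 -0.4 -5.5] q6 -0.33
  shift [ 0.  -1.2  1.7] yaw -0.0
```

```bash
python3 -m crank '[[[0,0,2],0,255],[[0,0,2],0,255],[[0,0,2],0,255],[[0,0,2],0,0],[[0,0,2],0,0],[[0,0,2],0,0],[[0,0,-60],0,0],[[0,0,-100],0,0],[[0,0,-100],0,0],[[0,0,-100],0,0]]'
python3 - <<'E'
from h import *
c=cam("wrist")
for k in comps(c,.06,.08): print(*k,tobed(k[2]))
to((412.5,-313.5,140,8.3))
E
```

```text
time: 12.25
eef_pos: [0.5916, -0.1345, 0.1442]
tcp_rot: [0.729, 0.684, 0.001, 0.003]
contact_force: [-0.9, 0.5, -0.4]
opening: 1.0
finger_force: 0.0
[275. 229.] 8641 [ 588.5 -149.8  123.2   72.7   86.4] 0.0722 [112. 118. 118.] [   0.5 -119. ]
t 12.3 tcp [ 590.2 -134.   141.8] theta -3.6 open 1.004 F [-1.  -0.3 -0.6] q6 -0.33
  shift [-190.3 -166.     1.7] yaw -11.9
```

```bash
python3 -m crank '[[[-190,-166,0],-12,0],[[-190,-166,0],-12,0],[[-190,-166,0],-12,0],[[-190,-166,0],-12,0],[[-190,-166,0],-12,0],[[-190,-166,0],-12,0],[[-190,-166,0],-12,0],[[-190,-166,0],-12,0],[[-190,-166,0],-12,0],[[-190,-166,0],-12,0]]'
python3 - <<'E'
from h import *
c=cam("wrist")
for k in comps(c,.036,.056): print(*k)
to((412.5,-313.5,6,8.3))
E
```

```text
time: 13.3
eef_pos: [0.4133, -0.3119, 0.141]
tcp_rot: [0.653, 0.758, 0.0, -0.0]
contact_force: [0.6, 0.5, 0.4]
opening: 1.0
finger_force: 0.0
[536.  35.] 1441 [ 571.4 -164.5   51.4   25.2  -55.9] 0.0471 [49. 52. 52.]
[499.  94.] 1041 [ 577.9 -209.3   77.    27.6  -26.9] 0.0465 [23. 22. 22.]
[277. 208.] 5511 [ 412.4 -314.3   90.4   44.   -81.6] 0.0444 [109. 115. 115.]
t 13.35 tcp [ 413.2 -312.1  141.1] theta 8.5 open 1.002 F [ 0.  -0.2  0.3] q6 -0.99
  shift [ -1.3  -0.9 135.1] yaw 0.2
```

```bash
python3 -m crank '[[[-2,-1,50],0,0],[[-2,-1,90],0,0],[[-2,-1,120],0,0],[[-2,-1,135],0,0],[[-2,-1,135],0,0],[[-2,-1,135],0,0],[[-2,-1,135],0,255],[[-2,-1,135],0,255],[[-2,-1,135],0,255],[[-2,-1,135],0,255]]' 60
python3 -m crank '[[[0,0,0],0,255],[[0,0,0],0,255],[[0,0,-10],0,255],[[0,0,-60],0,255],[[0,0,-110],0,255],[[0,0,-140],0,255],[[0,0,-140],0,255],[[0,0,-140],0,255]]'
python3 - <<'E'
from h import *
to((*w(0,-8),150,BA-90))
E
```

```text
time: 14.35
eef_pos: [0.4129, -0.3162, 0.008]
tcp_rot: [0.654, 0.757, -0.0, 0.002]
contact_force: [1.2, 0.5, 5.9]
opening: 0.507
finger_force: 62.9
time: 15.15
eef_pos: [0.411, -0.3144, 0.1454]
tcp_rot: [0.653, 0.757, 0.0, -0.001]
contact_force: [-1.2, -0.4, -5.2]
opening: 0.506
finger_force: 63.6
t 15.15 tcp [ 411.  -314.4  145.4] theta 8.4 open 0.506 F [-1.2 -0.4 -5.2] q6 -1.0
  shift [245.6 222.3  -4.5] yaw 12.0
```

```bash
python3 -m crank '[[[246,222,-4],12,255],[[246,222,-4],12,255],[[246,222,-4],12,255],[[246,222,-4],12,255],[[246,222,-4],12,255],[[246,222,-4],12,255],[[246,222,-4],12,255],[[246,222,-4],12,255],[[246,222,-4],12,255],[[246,222,-4],12,255]]'
python3 - <<'E'
from h import *
held(cam("wrist"))
to((*w(0,-8),40,BA-90))
E
```

```text
time: 16.15
eef_pos: [0.5935, -0.0397, 0.1474]
tcp_rot: [0.729, 0.684, -0.002, -0.002]
contact_force: [-0.0, -0.3, -4.2]
opening: 0.508
finger_force: 63.7
top z 183.8 front y 37.4
t 16.2 tcp [593.8 -40.1 148.1] theta -3.7 open 0.506 F [ 0.5  0.1 -3.7] q6 -0.17
  shift [  1.1   1.5 108.1] yaw -0.1
```

```bash
python3 -m crank '[[[0,1,50],0,255],[[0,1,85],0,255],[[0,1,104],0,255],[[0,1,107],0,255],[[0,1,107],0,255],[[0,1,107],0,255],[[0,1,109],0,255],[[0,1,110],0,255],[[0,1,110],0,255]]'
python3 - <<'E'
from h import *
held(cam("wrist"))
to((*w(0,-8),40,BA-90))
E
```

```text
time: 17.1
eef_pos: [0.5968, -0.0395, 0.041]
tcp_rot: [0.729, 0.685, 0.0, 0.0]
contact_force: [-0.5, -0.9, -5.1]
opening: 0.507
finger_force: 63.6
top z 77.4 front y 37.7
t 17.15 tcp [596.7 -39.5  40.8] theta -3.6 open 0.505 F [-0.1 -0.  -3.8] q6 -0.17
  shift [ 0.4 -1.7  0.8] yaw -0.0
```

```bash
python3 -m crank '[[[0,-1,2],0,255],[[0,-1,4],0,255],[[0,-1,4],0,255],[[0,-1,4],0,255],[[0,-1,4],0,255]]'
python3 - <<'E'
from h import *
held(cam("wrist"))
to((*w(0,-8),40,BA-90))
E
```

```text
time: 17.65
eef_pos: [0.5954, -0.0394, 0.0362]
tcp_rot: [0.729, 0.684, -0.0, -0.0]
contact_force: [-0.7, 0.4, -4.4]
opening: 0.512
finger_force: 63.8
top z 72.6 front y 37.8
t 17.7 tcp [595.4 -39.4  36.2] theta -3.6 open 0.509 F [ 0.2 -1.5 -4.1] q6 -0.17
  shift [ 0.4 -0.4 -3.8] yaw -0.0
```

```bash
python3 -m crank '[[[0,0,1],0,255],[[0,0,1],0,0],[[0,0,1],0,0],[[0,0,1],0,0],[[0,0,-60],0,0],[[0,0,-110],0,0],[[0,0,-110],0,0],[[0,0,-110],0,0]]'
python3 - <<'E'
from h import *
c=cam("wrist")
for k in comps(c,.066,.08): print(*k,tobed(k[2]))
to((428,58.6,140,-5.6))
E
```

```text
time: 18.5
eef_pos: [0.5978, -0.04, 0.1503]
tcp_rot: [0.729, 0.684, 0.002, 0.003]
contact_force: [-0.2, -0.3, -0.5]
opening: 1.001
finger_force: 0.0
[273. 210.] 6408 [594.6 -37.9  90.6  44.1  86.2] 0.0724 [115. 121. 121.] [-0.5 -6.9]
[274. 314.] 4510 [ 589.6 -132.9   91.    44.1   86.3] 0.0723 [114. 121. 120.] [   0.5 -102.1]
t 18.55 tcp [596.1 -39.6 147.4] theta -3.6 open 0.999 F [-0.6 -0.2 -0.3] q6 -0.17
  shift [  87.4 -173.9    6.9] yaw 2.0
```

```bash
python3 -m crank '[[[87,-174,7],2,0],[[87,-174,7],2,0],[[87,-174,7],2,0],[[87,-174,7],2,0],[[87,-174,7],2,0],[[87,-174,7],2,0],[[87,-174,7],2,0],[[87,-174,7],2,0]]'
python3 - <<'E'
from h import *
c=cam("wrist")
for k in comps(c,.036,.056): print(*k)
to((428,58.6,6,-5.6))
E
```

```text
time: 19.35
eef_pos: [0.4284, 0.0577, 0.1393]
tcp_rot: [0.741, 0.671, -0.0, 0.0]
contact_force: [0.3, -0.7, 0.0]
opening: 1.002
finger_force: 0.0
[251.  43.] 5925 [422.5 183.6  65.5  44.1 -76. ] 0.0445 [33. 51. 98.]
[469.  61.] 2077 [570.9 152.9  81.8   4.4  88.1] 0.0467 [46. 26. 13.]
[277. 206.] 5612 [427.7  57.8  90.   44.1  84.5] 0.0444 [118. 124. 124.]
[460. 276.] 1666 [577.9 -25.   94.   39.3  58.6] 0.0465 [54. 58. 57.]
[433. 408.] 185 [ 562.2 -162.4   40.3   10.6   89.8] 0.051 [50. 53. 53.]
t 19.4 tcp [428.3  57.7 139.4] theta -5.7 open 1.002 F [-0.1 -0.3 -0.3] q6 -0.0
  shift [  0.8  -0.4 133.4] yaw -0.1
```

```bash
python3 -m crank '[[[0,-1,50],0,0],[[0,-1,90],0,0],[[0,-1,120],0,0],[[0,-1,134],0,0],[[0,-1,134],0,0],[[0,-1,134],0,0],[[0,-1,134],0,255],[[0,-1,134],0,255],[[0,-1,134],0,255],[[0,-1,134],0,255]]' 60
python3 -m crank '[[[0,0,0],0,255],[[0,0,0],0,255],[[0,0,-10],0,255],[[0,0,-60],0,255],[[0,0,-110],0,255],[[0,0,-140],0,255],[[0,0,-140],0,255],[[0,0,-140],0,255]]'
python3 - <<'E'
from h import *
to((*w(0,89),150,BA-90))
E
```

```text
time: 20.4
eef_pos: [0.4281, 0.0582, 0.0068]
tcp_rot: [0.741, 0.672, 0.001, 0.002]
contact_force: [2.0, 0.1, 4.1]
opening: 0.505
finger_force: 62.9
time: 21.2
eef_pos: [0.4246, 0.0587, 0.1436]
tcp_rot: [0.741, 0.672, -0.001, -0.001]
contact_force: [-0.2, -0.1, -5.6]
opening: 0.507
finger_force: 64.7
t 21.2 tcp [424.6  58.7 143.6] theta -5.6 open 0.507 F [-0.2 -0.1 -5.6] q6 -0.0
  shift [ 16.4 175.7  -6.9] yaw -2.0
```

```bash
python3 -m crank '[[[16,176,-7],-2,255],[[16,176,-7],-2,255],[[16,176,-7],-2,255],[[16,176,-7],-2,255],[[16,176,-7],-2,255],[[16,176,-7],-2,255],[[16,176,-7],-2,255],[[16,176,-7],-2,255],[[16,176,-7],-2,255]]'
python3 - <<'E'
from h import *
held(cam("wrist"))
to((*w(0,89),36,BA-90))
E
```

```text
time: 22.1
eef_pos: [0.602, 0.0573, 0.1519]
tcp_rot: [0.729, 0.685, -0.0, -0.0]
contact_force: [0.7, 0.1, -5.9]
opening: 0.506
finger_force: 64.7
top z 189.5 front y 132.7
t 22.15 tcp [602.3  57.3 152.3] theta -3.6 open 0.509 F [-0.7 -0.7 -5. ] q6 -0.01
  shift [  0.5  -1.2 116.3] yaw -0.0
```

```bash
python3 -m crank '[[[1,-2,50],0,255],[[1,-2,90],0,255],[[1,-2,108],0,255],[[1,-2,113],0,255],[[1,-2,115],0,255],[[1,-2,116],0,255],[[1,-2,116],0,255],[[1,-2,116],0,255],[[1,-2,116],0,255],[[1,-2,116],0,255]]'
python3 - <<'E'
from h import *
held(cam("wrist"))
to((*w(0,89),36,BA-90))
E
```

```text
time: 23.15
eef_pos: [0.602, 0.0582, 0.0379]
tcp_rot: [0.729, 0.685, 0.001, 0.001]
contact_force: [-3.1, -1.6, 4.3]
opening: 0.507
finger_force: 66.0
top z 75.9 front y 133.4
t 23.2 tcp [602.   58.2  37.9] theta -3.6 open 0.506 F [-3.3 -0.7  5.9] q6 -0.01
  shift [-0.4 -0.9  1.9] yaw -0.0
```

Run:
```python
from h import *
c=cam("wrist"); cv2.imwrite("pics/w3.png",c["frame"]); P=pts(c)*1000
for v in range(200,380,30): print(v,P[v,275].round(1),tobed(P[v,275]), [tobed(P[v,u])[0] for u in range(215,345,10)], P[v,[235,315],2].round(1))
```

```text
200 [603.1 102.8  56.3] [ -0.8 134. ] [np.float64(-33.7), np.float64(-28.0), np.float64(-17.9), np.float64(-13.6), np.float64(-9.3), np.float64(-5.0), np.float64(-0.8), np.float64(3.5), np.float64(7.8), np.float64(11.9), np.float64(16.2), np.float64(20.7), np.float64(31.8)] [54.5 55.8]
230 [602.9  98.   77.5] [ -0.7 129.2] [np.float64(-34.7), np.float64(-19.1), np.float64(-15.5), np.float64(-11.7), np.float64(-8.1), np.float64(-4.4), np.float64(-0.7), np.float64(2.9), np.float64(6.6), np.float64(10.3), np.float64(13.9), np.float64(17.8), np.float64(21.5)] [75.9 76.7]
260 [602.   84.8  75.6] [ -0.8 116. ] [np.float64(-35.9), np.float64(-19.9), np.float64(-16.0), np.float64(-12.1), np.float64(-8.3), np.float64(-4.5), np.float64(-0.8), np.float64(3.0), np.float64(6.8), np.float64(10.6), np.float64(14.4), np.float64(18.2), np.float64(34.2)] [75.8 76.6]
290 [601.2  71.4  75.5] [ -0.8 102.6] [np.float64(-25.6), np.float64(-20.6), np.float64(-16.5), np.float64(-12.6), np.float64(-8.6), np.float64(-4.7), np.float64(-0.8), np.float64(3.2), np.float64(7.2), np.float64(11.1), np.float64(15.1), np.float64(19.1), np.float64(24.2)] [76.3 75.7]
320 [600.2  57.   75.4] [-0.8 88.1] [np.float64(-21.8), np.float64(-21.3), np.float64(-17.4), np.float64(-13.2), np.float64(-9.0), np.float64(-4.9), np.float64(-0.8), np.float64(3.3), np.float64(7.4), np.float64(11.6), np.float64(15.5), np.float64(19.7), np.float64(23.1)] [74.8 76.3]
350 [599.2  41.5  75.3] [-0.8 72.6] [np.float64(-18.1), np.float64(-33.5), np.float64(-18.0), np.float64(-13.8), np.float64(-9.4), np.float64(-5.1), np.float64(-0.8), np.float64(3.4), np.float64(7.8), np.float64(12.0), np.float64(16.4), np.float64(20.8), np.float64(16.7)] [75.3 74.9]
```

View pics/w3.png

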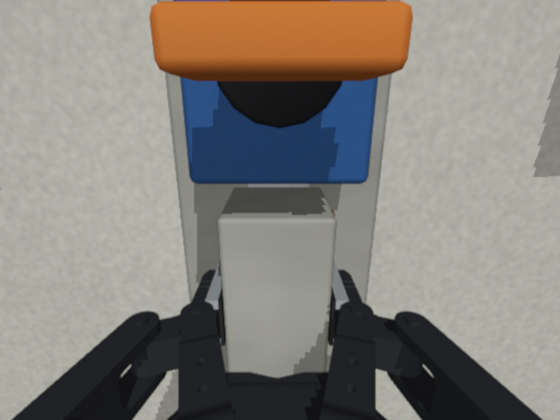

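The wrist view shows the held grey level at (277,300), 3-4 mm high. Its front end (row 215) is past the strip end and on the stop's rail. I'll move it back along -y, pushing the other two blocks up to the fixed end on the way, and then lower it.

```bash
python3 -m crank '[[[0,0,-2],0,255],[[-2,0,-2],0,255],[[-4,0,-2],0,255],[[-6,0,-2],0,255],[[-8,0,-2],0,255],[[-10,0,-2],0,255],[[-11,0,-2],0,255],[[-11,0,-2],0,255],[[-11,0,-2],0,255]]'
python3 - <<'E'
from h import *
held(cam("wrist"))
to((*w(0,77),36,BA-90))
E
```

```text
time: 24.15
eef_pos: [0.6, 0.0471, 0.0378]
tcp_rot: [0.729, 0.685, -0.001, -0.0]
contact_force: [0.7, 1.8, -6.2]
opening: 0.505
finger_force: 65.2
top z 75.7 front y 122.2
t 24.2 tcp [600.   47.1  37.8] theta -3.6 open 0.511 F [ 0.7  0.7 -5.8] q6 -0.03
  shift [-1.2  0.5  1.8] yaw -0.0
```

```bash
python3 -m crank '[[[-1,0,0],0,255],[[-2,0,0],0,255],[[-3,0,0],0,255],[[-3,0,1],0,255],[[-3,0,2],0,255],[[-3,0,3],0,255],[[-3,0,4],0,255],[[-3,0,4],0,255],[[-3,0,4],0,255],[[-3,0,4],0,255]]'
python3 - <<'E'
from h import *
held(cam("wrist"))
to((*w(0,77),36,BA-90))
E
```

```text
time: 25.2
eef_pos: [0.6009, 0.0444, 0.0353]
tcp_rot: [0.729, 0.684, 0.0, 0.0]
contact_force: [-0.9, 5.4, -1.7]
opening: 0.508
finger_force: 65.7
top z 73.3 front y 119.6
t 25.25 tcp [600.9  44.4  35.3] theta -3.6 open 0.507 F [-1.5  4.7 -1. ] q6 -0.03
  shift [ 1.4 -0.6 -0.7] yaw -0.0
```

```bash
python3 -m crank '[[[0,0,1],0,255],[[0,0,1],0,0],[[0,0,1],0,0],[[0,0,1],0,0],[[0,0,-60],0,0],[[0,0,-120],0,0],[[0,0,-150],0,0],[[0,0,-150],0,0],[[0,0,-150],0,0]]'
python3 - <<'E'
from h import *
c=cam("wrist")
for k in comps(c,.066,.077): print(*k,tobed(k[2]))
for k in comps(c,.1,.115,hue(c,3,20,100),10): print("knob",*k,tobed(k[2]))
for k in comps(c,.05,.063,hue(c,100,130)): print("hi",*k,tobed(k[2]))
to((*w(-.1,186.2),190,BA))
E
```

```text
time: 26.15
eef_pos: [0.6016, 0.0438, 0.187]
tcp_rot: [0.729, 0.684, 0.002, 0.002]
contact_force: [0.9, 0.6, -1.2]
opening: 1.001
finger_force: 0.0
[275. 258.] 10405 [595.1 -31.8 242.6  45.1  86.6] 0.0723 [118. 124. 124.] [-0.3 -0.8]
knob [276.  58.] 1977 [607.8 154.4  55.   13.6  -3.7] 0.1082 [ 41.  91. 160.] [  0.6 185.8]
hi [276.  62.] 7441 [607.6 155.   88.8  73.2  86.3] 0.0584 [107.  64.  33.] [  0.4 186.4]
t 26.2 tcp [600.2  43.9 184.5] theta -3.6 open 0.999 F [ 0.4 -0.4 -1.6] q6 -0.03
  shift [ 1.111e+02 -1.000e-01 -5.600e+00] yaw -90.0
```

```bash
python3 -m crank '[[[111,0,0],-80,0],[[111,0,0],-80,0],[[111,0,0],-80,0],[[111,0,0],-80,0],[[111,0,0],-80,0],[[111,0,0],-80,0],[[111,0,0],-80,0],[[111,0,0],-80,0],[[111,0,0],-80,0],[[111,0,0],-80,0]]'
python3 -m crank '[[[0,0,0],-5,0],[[0,0,0],-10,0],[[0,0,0],-10,0],[[0,0,0],-10,0]]'
python3 - <<'E'
from h import *
to((*w(0.5,186),84,BA))
E
```

```text
time: 27.2
eef_pos: [0.6057, 0.1547, 0.1809]
tcp_rot: [0.117, 0.993, -0.001, -0.003]
contact_force: [0.5, 0.6, -0.2]
opening: 1.001
finger_force: 0.0
time: 27.6
eef_pos: [0.6062, 0.1548, 0.1821]
tcp_rot: [0.032, 0.999, -0.0, -0.002]
contact_force: [0.2, 0.1, 0.1]
opening: 1.0
finger_force: 0.0
t 27.6 tcp [606.2 154.8 182.1] theta 86.3 open 1.0 F [0.2 0.1 0.1] q6 -1.42
  shift [-1.8 -0.1 98.1] yaw -0.1
```

```bash
python3 -m crank '[[[-2,0,40],0,0],[[-2,0,75],0,0],[[-2,0,95],0,0],[[-2,0,97],0,0],[[-2,0,98],0,0],[[-2,0,98],0,255],[[-2,0,98],0,255],[[-2,0,98],0,255],[[-2,0,98],0,255],[[-2,0,98],0,255]]' 80
python3 -m crank '[[[0,0,0],0,255],[[0,0,0],0,255],[[0,-5,0],0,255],[[0,-10,0],0,255],[[0,-14,0],0,255],[[0,-17,0],0,255],[[0,-18,0],0,255],[[0,-18,0],0,255],[[0,-18,0],0,255]]'
python3 - <<'E'
from h import *
to((*w(0,165),85,BA))
E
```

```text
time: 28.6
eef_pos: [0.6095, 0.1551, 0.087]
tcp_rot: [0.031, 1.0, 0.0, 0.001]
contact_force: [-2.3, -4.4, 12.3]
opening: 0.148
finger_force: 57.4
time: 29.5
eef_pos: [0.6083, 0.1367, 0.0871]
tcp_rot: [0.032, 1.0, 0.0, 0.0]
contact_force: [-1.6, 1.3, 5.3]
opening: 0.144
finger_force: 80.2
t 29.5 tcp [608.3 136.7  87.1] theta 86.4 open 0.144 F [-1.6  1.3  5.3] q6 -1.45
  shift [ 2.3 -3.2  2.1] yaw -0.0
```

```bash
python3 -m crank '[[[0,-1,0],0,255],[[0,-2,0],0,255],[[0,-3,0],0,255],[[0,-4,0],0,255],[[0,-4,0],0,255],[[0,-4,0],0,255]]'
python3 - <<'E'
from h import *
to((*w(0,165),85,BA))
E
```

```text
time: 30.1
eef_pos: [0.6081, 0.1339, 0.0871]
tcp_rot: [0.032, 0.999, 0.001, 0.0]
contact_force: [-1.2, 4.0, 5.0]
opening: 0.144
finger_force: 80.1
t 30.1 tcp [608.1 133.9  87.1] theta 86.4 open 0.144 F [-1.2  4.   5. ] q6 -1.46
  shift [ 2.3 -0.3  2.1] yaw -0.0
```

```bash
python3 -m crank '[[[0,-1,0],0,255],[[0,-2,0],0,255],[[0,-2,0],0,255],[[0,-2,0],0,255],[[0,-2,0],0,255]]'
python3 - <<'E'
from h import *
to((*w(0,165),85,BA))
c=cam("top"); P=pts(c)*1000
for k in comps(c,.066,.077): print(*k,tobed(k[2]))
E
```

```text
time: 30.6
eef_pos: [0.6081, 0.1335, 0.0872]
tcp_rot: [0.032, 0.999, 0.003, 0.001]
contact_force: [-1.2, 9.0, 4.8]
opening: 0.142
finger_force: 80.0
t 30.6 tcp [608.1 133.5  87.2] theta 86.3 open 0.142 F [-1.2  9.   4.8] q6 -1.46
  shift [2.3 0.1 2.2] yaw -0.1
[304. 180.] 1480 [594.2 -46.1 269.2  45.2  86.5] 0.0716 [105. 111. 113.] [ -0.3 -15.2]
[135. 201.] 267 [535.3 426.1  51.1  50.6 -50. ] 0.0698 [143. 148. 147.] [-88.8 452.4]
```

```bash
python3 -m crank '[[[0,-1,0],6,255],[[0,-1,0],12,255],[[0,-1,0],18,255],[[0,-1,0],24,255],[[0,-1,0],30,255],[[0,-1,0],36,255]]'
python3 -m crank '[[[0,0,0],6,255],[[0,0,0],12,255],[[0,0,0],18,255],[[0,0,0],24,255],[[0,0,0],30,255],[[0,0,0],35,255],[[0,0,0],35,255],[[0,0,0],35,255]]'
python3 - <<'E'
from h import *
s=get_state();print(s["wrist_torque"])
to((*w(0,165),85,BA-70))
E
```

```text
time: 31.25
eef_pos: [0.6079, 0.1324, 0.0871]
tcp_rot: [0.341, 0.94, 0.003, -0.0]
contact_force: [-0.1, 8.8, 4.5]
opening: 0.145
finger_force: 80.1
time: 32.05
eef_pos: [0.6077, 0.1322, 0.0873]
tcp_rot: [0.607, 0.795, 0.002, -0.001]
contact_force: [-1.5, 7.4, 7.0]
opening: 0.146
finger_force: 80.2
[ 1.26013668  0.41355636 -0.05855147]
t 32.05 tcp [607.7 132.2  87.3] theta 15.3 open 0.146 F [-1.5  7.4  7. ] q6 -0.22
  shift [ 1.9 -1.4  2.3] yaw -1.1
```

```bash
python3 -m crank '[[[0,0,0],0,255],[[0,0,0],0,0],[[0,0,0],0,0],[[0,0,0],0,0],[[0,0,-50],0,0],[[0,0,-100],0,0],[[0,0,-120],0,0],[[0,0,-120],0,0],[[0,0,-120],0,0]]'
python3 - <<'E'
from h import *
c=cam("wrist"); cv2.imwrite("pics/w4.png",c["frame"])
for k in comps(c,.066,.077): print(*k,tobed(k[2]))
for k in comps(c,.1,.115,hue(c,3,20,100),10): print("knob",*k,tobed(k[2]))
for k in comps(c,.05,.063,hue(c,100,130)): print("hi",*k,tobed(k[2]))
c=cam("top")
for k in comps(c,.036,.056): print(*k)
to((420,196.2,150,14.1))
E
```

```text
time: 32.95
eef_pos: [0.6073, 0.1296, 0.2056]
tcp_rot: [0.606, 0.795, -0.0, -0.0]
contact_force: [-0.1, -0.2, -0.5]
opening: 1.0
finger_force: 0.0
[236. 306.] 6406 [595.7 -18.6 214.   44.1  86.2] 0.0723 [121. 127. 127.] [-0.6 12.4]
knob [278. 204.] 1083 [606.4 132.7  55.6  13.4 -74.9] 0.1081 [ 40.  92. 164.] [  0.6 164.1]
hi [278. 182.] 4654 [606.2 132.2  90.6  73.   86.4] 0.0584 [111.  66.  35.] [  0.4 163.5]
[198.  96.] 555 [838.6 250.2 180.8 131.8  89.9] 0.0508 [36. 69. 28.]
[174. 199.] 320 [543.2 318.3  90.5  38.4  19.7] 0.044 [113. 113.  38.]
[144. 203.] 82 [534.5 415.2  58.8  35.3  -8.1] 0.0434 [91. 92. 89.]
[170. 243.] 263 [418.  329.7  52.9  39.9 -89.9] 0.0438 [39. 53. 95.]
t 33.05 tcp [606.2 129.6 203.5] theta 15.4 open 1.002 F [ 0.1  1.  -0. ] q6 -0.22
  shift [ 113.5 -161.7   54.3] yaw 1.3
```

View pics/w4.png

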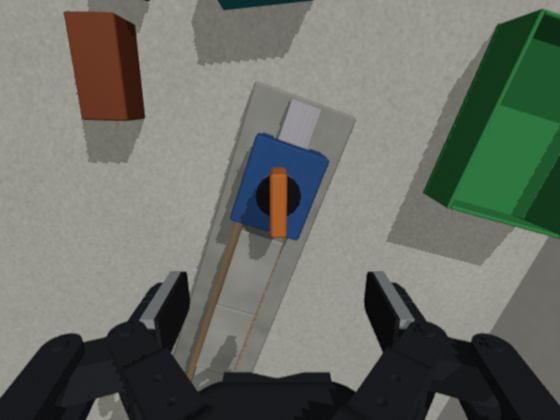

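The wrist view shows the stop tight against the course, with the joints visible between rows 240 and 370. The knob bar is at (278,204), turned 71 degrees, which is 1.24 rad and tight. Browns are next.

```bash
python3 -m crank '[[[113,-162,20],1,0],[[113,-162,54],1,0],[[113,-162,54],1,0],[[113,-162,54],1,0],[[113,-162,54],1,0],[[113,-162,54],1,0],[[113,-162,54],1,0],[[113,-162,54],1,0],[[113,-162,54],1,0]]'
python3 - <<'E'
from h import *
c=cam("wrist")
for k in comps(c,.036,.056): print(*k)
to((420,196,6,14.1))
E
```

```text
time: 33.95
eef_pos: [0.4231, 0.1956, 0.1531]
tcp_rot: [0.613, 0.79, 0.001, 0.001]
contact_force: [0.0, 0.6, 0.2]
opening: 0.996
finger_force: 0.0
[311.  60.] 7422 [418.4 310.9  90.   44.2 -88.5] 0.0445 [ 34.  53. 102.]
[467. 100.] 7181 [544.2 314.3  91.   44.1  20.7] 0.0445 [120. 121.  39.]
[274. 200.] 5111 [419.4 195.9  89.8  44.2 -76.1] 0.0444 [30. 49. 99.]
[443. 277.] 1143 [599.1 171.6  83.5  36.8  26.2] 0.0467 [64. 37. 20.]
t 34.0 tcp [422.8 195.7 152.9] theta 14.3 open 1.005 F [ 0.6 -0.3 -0.4] q6 -0.03
  shift [  1.   -2.8 146.9] yaw 0.2
```

```bash
python3 -m crank '[[[1,-3,50],0,0],[[1,-3,95],0,0],[[1,-3,130],0,0],[[1,-3,147],0,0],[[1,-3,147],0,0],[[1,-3,147],0,0],[[1,-3,147],0,255],[[1,-3,147],0,255],[[1,-3,147],0,255],[[1,-3,147],0,255]]' 60
python3 -m crank '[[[0,0,0],0,255],[[0,0,0],0,255],[[0,0,-10],0,255],[[0,0,-60],0,255],[[0,0,-110],0,255],[[0,0,-160],0,255],[[0,0,-190],0,255],[[0,0,-190],0,255],[[0,0,-190],0,255]]'
python3 - <<'E'
from h import *
to((*w(0,-60),195,BA-90))
E
```

```text
time: 35.0
eef_pos: [0.4199, 0.1966, 0.0069]
tcp_rot: [0.613, 0.79, 0.001, 0.001]
contact_force: [0.7, -0.2, 6.1]
opening: 0.509
finger_force: 62.7
time: 35.9
eef_pos: [0.4169, 0.1959, 0.1936]
tcp_rot: [0.613, 0.79, -0.001, -0.001]
contact_force: [-0.8, -0.3, -5.2]
opening: 0.508
finger_force: 64.3
t 35.9 tcp [416.9 195.9 193.6] theta 14.4 open 0.508 F [-0.8 -0.3 -5.2] q6 -0.03
  shift [-321.2   98.    -1.6] yaw 18.0
```

```bash
python3 -m crank '[[[-321,98,-1],18,255],[[-321,98,-1],18,255],[[-321,98,-1],18,255],[[-321,98,-1],18,255],[[-321,98,-1],18,255],[[-321,98,-1],18,255],[[-321,98,-1],18,255],[[-321,98,-1],18,255],[[-321,98,-1],18,255],[[-321,98,-1],18,255]]'
python3 - <<'E'
from h import *
held(cam("wrist"))
to((*w(0,-60),82,BA-90))
E
```

```text
time: 36.9
eef_pos: [0.5909, -0.089, 0.1929]
tcp_rot: [0.729, 0.685, -0.001, -0.003]
contact_force: [0.1, 0.6, -5.1]
opening: 0.509
finger_force: 64.1
top z 230.4 front y -14.8
t 36.95 tcp [591.3 -88.9 193.8] theta -3.5 open 0.506 F [-0.3  0.3 -4.4] q6 -0.26
  shift [ -2.1   1.  111.8] yaw 0.1
```

```bash
python3 -m crank '[[[0,-1,50],0,255],[[0,-1,90],0,255],[[0,-1,106],0,255],[[0,-1,110],0,255],[[0,-1,111],0,255],[[0,-1,112],0,255],[[0,-1,112],0,255],[[0,-1,112],0,255],[[0,-1,112],0,255]]'
python3 - <<'E'
from h import *
held(cam("wrist"))
to((*w(0,-60),82,BA-90))
E
```

```text
time: 37.85
eef_pos: [0.5926, -0.0906, 0.0854]
tcp_rot: [0.729, 0.684, 0.0, 0.001]
contact_force: [-0.1, 0.4, -4.8]
opening: 0.51
finger_force: 63.9
top z 122.8 front y -16.1
t 37.9 tcp [592.3 -90.5  85.1] theta -3.6 open 0.508 F [ 0.7 -0.1 -4.8] q6 -0.26
  shift [-0.4 -0.6  3.1] yaw -0.0
```

```bash
python3 -m crank '[[[1,0,2],0,255],[[1,0,4],0,255],[[1,0,5],0,255],[[1,0,5],0,255],[[1,0,5],0,255],[[1,0,5],0,255]]'
python3 - <<'E'
from h import *
held(cam("wrist"))
to((*w(0,-60),82,BA-90))
E
```

```text
time: 38.5
eef_pos: [0.592, -0.0893, 0.0792]
tcp_rot: [0.729, 0.684, -0.0, -0.0]
contact_force: [0.4, 0.8, -4.7]
opening: 0.507
finger_force: 64.0
top z 116.7 front y -14.9
t 38.55 tcp [592.  -89.3  79.2] theta -3.6 open 0.509 F [-0.3  0.2 -5. ] q6 -0.26
  shift [-1.6 -0.2 -2.8] yaw -0.0
```

```bash
python3 -m crank '[[[0,0,1],0,255],[[0,0,1],0,255],[[0,0,1],0,0],[[0,0,1],0,0],[[0,0,1],0,0],[[0,0,-60],0,0],[[0,0,-110],0,0],[[0,0,-110],0,0],[[0,0,-110],0,0]]'
python3 - <<'E'
from h import *
c=cam("wrist")
for k in comps(c,.11,.122): print(*k,tobed(k[2]))
c=cam("top")
for k in comps(c,.036,.056): print(*k)
to((418.5,311,190,1))
E
```

```text
time: 39.45
eef_pos: [0.5942, -0.09, 0.1934]
tcp_rot: [0.729, 0.685, 0.002, 0.004]
contact_force: [0.3, -0.2, 0.0]
opening: 0.999
finger_force: 0.0
[273. 214.] 6364 [591.1 -90.2  90.   44.2  86.2] 0.1164 [28. 46. 93.] [ -0.7 -59.4]
[198.  96.] 562 [838.6 250.6 181.7 132.7  89.7] 0.0504 [38. 68. 31.]
[177. 199.] 490 [544.6 315.   90.3  44.7  21.4] 0.0439 [113. 112.  42.]
[144. 203.] 80 [534.6 415.7  58.5  34.1  -6.5] 0.0431 [90. 91. 88.]
[178. 243.] 491 [419.4 311.3  90.7  42.8 -89.8] 0.0439 [44. 57. 96.]
t 39.55 tcp [591.5 -89.1 188.3] theta -3.6 open 0.998 F [-0.6  0.1 -1.3] q6 -0.26
  shift [ 388.5 -197.8   -1.3] yaw -4.6
```

```bash
python3 -m crank '[[[388,-198,0],-5,0],[[388,-198,0],-5,0],[[388,-198,0],-5,0],[[388,-198,0],-5,0],[[388,-198,0],-5,0],[[388,-198,0],-5,0],[[388,-198,0],-5,0],[[388,-198,0],-5,0],[[388,-198,0],-5,0],[[388,-198,0],-5,0]]'
python3 -m crank '[[[0,0,40],0,0],[[0,0,40],0,0],[[0,0,40],0,0],[[0,0,40],0,0]]'
python3 - <<'E'
from h import *
c=cam("wrist")
for k in comps(c,.036,.056): print(*k)
to((419,311,6,1))
E
```

```text
time: 40.55
eef_pos: [0.4154, 0.3129, 0.1863]
tcp_rot: [0.697, 0.718, -0.002, -0.001]
contact_force: [-0.2, -0.7, -0.1]
opening: 1.001
finger_force: 0.0
time: 40.95
eef_pos: [0.4196, 0.3099, 0.1499]
tcp_rot: [0.699, 0.715, 0.0, 0.0]
contact_force: [1.5, -0.2, 1.0]
opening: 1.002
finger_force: 0.0
[413.  64.] 1376 [523.6 423.   59.2  34.9 -73.7] 0.0438 [97. 99. 95.]
[276. 201.] 5242 [418.4 311.4  89.4  44.1 -88.5] 0.0444 [28. 46. 93.]
[425. 202.] 5546 [544.3 314.7  90.4  44.6  20.7] 0.0444 [113. 114.  36.]
[460. 335.] 180 [607.8 177.3  33.    2.6  -4.1] 0.0408 [84. 48. 25.]
t 41.0 tcp [419.9 310.1 150.5] theta 1.3 open 0.999 F [-0.1  0.1  0.3] q6 0.42
  shift [  0.8  -1.1 144.5] yaw 0.3
```

```bash
python3 -m crank '[[[1,-2,50],0,0],[[1,-2,95],0,0],[[1,-2,130],0,0],[[1,-2,145],0,0],[[1,-2,145],0,0],[[1,-2,145],0,0],[[1,-2,145],0,255],[[1,-2,145],0,255],[[1,-2,145],0,255],[[1,-2,145],0,255]]' 60
python3 -m crank '[[[0,0,0],0,255],[[0,0,0],0,255],[[0,0,-10],0,255],[[0,0,-60],0,255],[[0,0,-110],0,255],[[0,0,-160],0,255],[[0,0,-190],0,255],[[0,0,-190],0,255],[[0,0,-190],0,255]]'
python3 - <<'E'
from h import *
to((*w(0,30),195,BA-90))
E
```

```text
time: 42.0
eef_pos: [0.4187, 0.3121, 0.0062]
tcp_rot: [0.698, 0.716, 0.002, 0.001]
contact_force: [1.4, -0.6, 5.6]
opening: 0.507
finger_force: 62.9
time: 42.9
eef_pos: [0.4154, 0.3107, 0.1924]
tcp_rot: [0.698, 0.716, -0.002, -0.001]
contact_force: [-1.3, -0.4, -6.3]
opening: 0.509
finger_force: 64.3
t 42.9 tcp [415.4 310.7 192.4] theta 1.4 open 0.509 F [-1.3 -0.4 -6.3] q6 0.42
  shift [-316.1  174.3   -2.7] yaw 5.0
```

```bash
python3 -m crank '[[[-316,174,-2],5,255],[[-316,174,-2],5,255],[[-316,174,-2],5,255],[[-316,174,-2],5,255],[[-316,174,-2],5,255],[[-316,174,-2],5,255],[[-316,174,-2],5,255],[[-316,174,-2],5,255],[[-316,174,-2],5,255],[[-316,174,-2],5,255]]'
python3 - <<'E'
from h import *
held(cam("wrist"))
to((*w(0,30),82,BA-90))
E
```

```text
time: 43.9
eef_pos: [0.5962, 0.0006, 0.1927]
tcp_rot: [0.729, 0.684, -0.002, -0.003]
contact_force: [0.1, 0.1, -4.4]
opening: 0.511
finger_force: 64.1
top z 230.9 front y 75.4
t 43.95 tcp [596.4   1.2 193.5] theta -3.6 open 0.507 F [-0.9  0.3 -4.7] q6 -0.11
  shift [ -2.3   1.7 111.5] yaw 0.0
```

```bash
python3 -m crank '[[[3,-1,50],0,255],[[3,-1,90],0,255],[[3,-1,106],0,255],[[3,-1,110],0,255],[[3,-1,113],0,255],[[3,-1,114],0,255],[[3,-1,114],0,255],[[3,-1,114],0,255],[[3,-1,114],0,255]]'
python3 - <<'E'
from h import *
held(cam("wrist"))
to((*w(0,32),82,BA-90))
E
```

```text
time: 44.85
eef_pos: [0.5983, 0.0025, 0.0835]
tcp_rot: [0.729, 0.684, 0.001, 0.001]
contact_force: [0.3, -0.5, -5.0]
opening: 0.507
finger_force: 63.9
top z 121.6 front y 77.4
t 44.9 tcp [598.1   2.5  83.1] theta -3.6 open 0.505 F [-0.2 -0.3 -5.2] q6 -0.1
  shift [-1.6 -0.5  1.1] yaw -0.0
```

```bash
python3 -m crank '[[[0,0,2],0,255],[[0,0,3],0,255],[[0,0,4],0,255],[[0,0,4],0,255],[[0,0,4],0,255],[[0,0,4],0,255]]'
python3 - <<'E'
from h import *
held(cam("wrist"))
to((*w(0,32),82,BA-90))
E
```

```text
time: 45.5
eef_pos: [0.5977, 0.0027, 0.0783]
tcp_rot: [0.729, 0.684, -0.0, 0.0]
contact_force: [-1.0, 0.3, -5.0]
opening: 0.506
finger_force: 64.1
top z 116.5 front y 77.5
t 45.55 tcp [597.7   2.7  78.3] theta -3.6 open 0.506 F [-1.2  0.5 -3.7] q6 -0.1
  shift [-1.8 -0.  -3.7] yaw -0.0
```

```bash
python3 -m crank '[[[0,0,1],0,255],[[0,0,1],0,255],[[0,0,1],0,0],[[0,0,1],0,0],[[0,0,1],0,0],[[0,0,-60],0,0],[[0,0,-110],0,0],[[0,0,-150],0,0],[[0,0,-150],0,0],[[0,0,-150],0,0]]'
python3 -m crank '[[[0,-100,0],0,0],[[0,-150,0],0,0],[[0,-150,0],0,0],[[0,-150,0],0,0],[[0,-150,0],0,0],[[0,-150,0],0,0]]'
python3 - <<'E'
from h import *
for n in ("wrist","top","side"):
    c=cam(n); print(n); cv2.imwrite(f"pics/{n}9.png",c["frame"])
    for k in comps(c,.11,.122): print(*k,tobed(k[2]))
    for k in comps(c,.066,.077): print("g",*k,tobed(k[2]))
    for k in comps(c,.1,.1105,hue(c,3,20,100),10): print("knob",*k,tobed(k[2]))
    for k in comps(c,.05,.063,hue(c,100,130)): print("hi",*k,tobed(k[2]))
to((450,0,230,0))
E
```

```text
time: 46.55
eef_pos: [0.5989, 0.0025, 0.231]
tcp_rot: [0.729, 0.684, 0.002, 0.002]
contact_force: [-0.9, 0.5, -0.3]
opening: 1.003
finger_force: 0.0
time: 47.15
eef_pos: [0.4485, 0.012, 0.2279]
tcp_rot: [0.729, 0.684, -0.0, -0.0]
contact_force: [1.2, -0.3, -0.5]
opening: 1.0
finger_force: 0.0
wrist
[443. 232.] 8320 [593.7 -41.7 177.4  45.1  86.6] 0.1163 [29. 49. 99.] [ -1.1 -10.8]
g [432.  53.] 179 [592.6 128.2  38.8  13.3 -73.1] 0.0743 [19. 18. 16.] [-12.9 158.7]
g [429. 142.] 2818 [595.2  -8.2 190.8  44.9  85.7] 0.0723 [117. 124. 123.] [-1.7 22.7]
knob [473.  38.] 1787 [605.7 132.2  55.   14.7 -74.7] 0.108 [ 40.  93. 163.] [-1.000e-01  1.635e+02]
knob [419. 211.] 858 [575.3 -14.9 141.   37.   70.7] 0.1053 [11. 20. 44.] [-21.2  14.8]
knob [424. 252.] 12 [581.9 -45.3  10.5   0.6  -3.1] 0.11 [17.5 31.  66. ] [-12.7 -15.1]
hi [425.  57.] 4575 [604.9 130.2  84.9  73.1  87. ] 0.0583 [110.  66.  35.] [ -0.7 161.5]
hi [486.  11.] 168 [639.3 156.9  23.2   8.7  85.8] 0.0585 [112.  68.  36.] [ 31.9 190.3]
top
[303. 178.] 1094 [593.8 -43.6 182.4  44.2  86.5] 0.1158 [38. 51. 91.] [ -0.9 -12.7]

[... 1083 characters left out ...]
49.6  67.4] 0.0711 [137. 142. 140.] [-90.  451.7]
g [278. 201.] 103 [574.8  -3.1 188.3  20.4  80.5] 0.072 [55. 58. 59.] [-22.4  26.5]
g [315. 234.] 243 [ 586.7 -152.3   60.3   45.1   86.2] 0.0723 [71. 75. 75.] [  -1.2 -121.6]
knob [68. 30.] 127 [ 423.  1532.1  245.8   43.8    1.7] 0.1053 [22. 35. 54.] [-270.3 1549.2]
knob [263. 168.] 73 [605.2 132.2  56.9  18.6 -73.7] 0.1065 [ 25.  63. 120.] [ -0.6 163.5]
knob [294. 210.] 112 [571.2 -51.4 179.   40.9 -80.6] 0.1059 [ 9. 18. 41.] [-23.  -21.9]
hi [260. 182.] 225 [602.7 132.7  89.1  72.3  87.8] 0.0583 [87. 51. 26.] [ -3.1 163.8]
t 47.3 tcp [449.1  11.9 228.3] theta -3.6 open 1.002 F [-0.1  0.6 -0.2] q6 -0.14
  shift [-11.8   1.7  -1.7] yaw -3.6
```

View pics/side9.png

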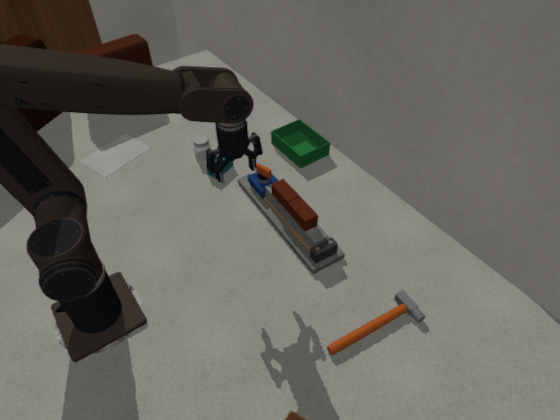

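The side view shows both browns in line on the course at (294,203), with the knob at (263,168) and the fixed end at (323,247). The arm is clear, and the hammer and jar have not moved.

```bash
python3 -c "
from plant import ctrl; print(ctrl.sign_off())"
```

```text
the job is handed in; nothing more can be done
None
```

I handed the job in at about 47 s, though it returned no verdict: the three greys are closed up against the fixed end with the clamp tight (stop about 0.039 m, knob about 1.24 rad), both browns present bridge the joints at about y -59 and +33 mm, and the hammer and jar were not touched.

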